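Kit the roller parts into the nested tray

ROBOT

A 6-joint arm with a two-finger parallel gripper is mounted at the origin on the work surface; the furniture and walls round the work are solid. World frame = base frame: x ahead of the robot, y to its left, z up, the work surface at z = 0. Lengths are in m, angles in rad, forces in N, time in s.
With the tool pointing down it reaches from about 0.3 to 0.775 m from the base axis. Payload 14.6 kg.
Tool frame: the origin (TCP) lies on the centre line of the jaws, within the pads' length; the fingertips stand 19 mm ahead of it and the grasp point (between the pads) is the TCP (ctrl.nose_length is the distance from the TCP to the fingertips, in m); z points along the fingers, y is the line along which they close (so a half turn about z gives the same grasp; the last joint's range is limited). The gripper opens to 94 mm and grips with 3 to 60 N. Pads are 16 mm wide; open, the fingers measure 119 mm over their backs; the gripper's body (75 mm by 177 mm) begins 78 mm behind the grasp point.
Start: joints at [-1.309, 0.3, 1.521, -0, 1.321, -0.067], TCP at [0.178, -0.521, 0.202] pointing down, gripper open.
Joint ranges: [-3.03, 3.03], [-0.79, 2.21], [0.23, 2.52], [-1.04, 4.18], [0, 3.07], [-2.55, 2.55]. Speed limits (rad/s): [2.22, 2.22, 2.57, 3.14, 3.14, 3.14].

INTERFACE

Orientations are given as a unit quaternion [w, x, y, z].
In Python, from bench import telemetry, viewer, ticket, ctrl gives the robot as it stands. The module is installed in compiled form; this text tells all that it offers.
- The arm moves only by the shell command python3 -m pendant 'ROWS' [FORCE]. ROWS is JSON, a list of rows, each a list of 5 numbers: the gripper command: -1 is shut, 1 is fully open, values between are in proportion, then the shift along the tool's x, y, z in units of 0.03 m (1.0 is 0.03 m), then the turn about the tool's z in units of 0.15 rad (1.0 is 0.15 rad). In form: [[hand, dx, dy, dz, yaw], ...]. A call has 1 to 20 rows; each row shifts and turns the commanded pose from where the row before left it, along the tool's axes as they then stand; what a row does not reach is not made up. A row lasts 1/10 s, in which the tool goes at most 50 mm and 8.59 degrees, less where a joint would pass 70% of its speed; a pose out of reach is approached as far as the arm can. A call with a number of a shift or a turn outside -1 to 1 is refused whole. A call with a gripper value outside its range is refused whole. The fingers move at their own pace and stop on an object; FORCE is the grip in N (left out, the last holds). Time passes only in rows, so rows that do not move let the fingers close. It gives the time, the measured TCP pose, the force, the opening and the grip force at its end, in the units of the state.
- telemetry.sense(): the state, without advancing time (a new reading comes with each control period).
- viewer.grab_frame(name): name is "scene" or "top"; returns the picture (384x512x3 uint8, red, green, blue); there is no depth.
- viewer.get_calibration(name): a dict with "camera_matrix" (3x3 intrinsics, pixels), "k1" (the pictures are not rectified: a ray, as slopes to the right and down, at radius r is drawn at 1 + k1 r^2 times it, then the intrinsics apply), "position" and "rotation" of the camera in the world. Camera axes: x right, y down, z forward; pixel columns grow to the right and rows downward; lengths in m; the calibration is good to about 2 mm. A picture is of the moment at which its call begins. get_calibration takes no time and is no camera call.
- ticket.sign_off(): hands the job in; it is judged then, once.
The state is a dict: "clock": time; "joint_positions": joint angles; "qd": joint speeds; "tau": joint torques, N m; "eef_pos": TCP position; "tcp_rot": TCP orientation; "ft_force": force on the tool from outside, world axes, zero at the start; "torque": the same for the moment, N m; "opening": finger opening in m; "finger_force": force on a finger pad.
Only numpy, scipy, OpenCV 4.12 (cv2) and the standard library are available. Lean on these libraries where they do the work, as an engineer would, in place of code of your own. Each camera call takes 0.05 s, during which the arm holds its last target. There are 200 camera calls.

TASK

Make up the roller kit: put the bearing, the spacer sleeve, the flanged housing and the stub axle each into the nest of the tray that is shaped for it, fully down on the nest's seat, the housing with its square flange downward. The larger bearing and the thick-walled bush belong to another unit and fit no nest: leave them where they stand.

Things in the scene. Friction and masses are not known exactly. Their poses are not given: they have to be found in the camera images.
- bearing_c (a point): Kit part: the SMALLER of two steel ball bearings lying flat; a disc 47 mm in diameter, 22 mm high, with a 20 mm bore and a dark seal ring. Point at its centre, 11 mm above its underside; z up. Solid to touch; grip it across its rim, in the upper 12 mm, so that the fingers stay above the nest's collar.
- sleeve_c (a point): Kit part: thin-walled steel spacer sleeve (tube) standing upright, 36 mm outside, 26 mm bore right through, 42 mm high. Point at its centre, 21 mm above its underside; z up. Grip it across the outside.
- housing_c (a point): Kit part: aluminium flanged bearing housing standing on its flange: square flange 50 x 50 mm, 9 mm thick, with a bolt hole in each corner, and on it a round boss 33 mm in diameter with a 19 mm bore, 34 mm high in all. Point on its axis, 17 mm above its underside; x and y run along the flange's edges, z up. Grip it by the boss.
- axle_c (a point): Kit part: steel stub axle lying flat: a square shank 22 x 22 mm, 30 mm long, with a round journal 17 mm in diameter and 13 mm long at each end; 56 mm long over all. Point at its centre, 11 mm above its underside; x along the axle, y across. Grip it across the square shank, in the upper 12 mm, so that the fingers stay above the nest's walls.
- bearing_large_c (a point): Look-alike, to be left alone: the LARGER ball bearing, 62 mm in diameter, 24 mm high, 30 mm bore. Point at its centre, 12 mm up; z up.
- bush_thick_c (a point): Look-alike, to be left alone: thick-walled steel bush standing upright, 46 mm outside, only 14 mm bore, 42 mm high. Point at its centre, 21 mm up; z up. (Mind the two trays hung on the back board 0.33 m above the worktop, over its far right and far left: keep the wrist clear of them, also on the way from the start; the work lies between them.)
- nest_bearing: Nest: black base plate 80 x 80 mm, 8 mm thick, its upper face is the seat. On it the bearing's grey round collar, 6 mm high, 55 mm inside at the seat, widening to 63 mm at the top by a slope, 69 mm outside. Origin: centre of the plate's underside, 3 mm above the worktop; x, y along its edges. Fixed in the tray, at any of its four places, turning with it.
- nest_sleeve: Nest: black base plate 80 x 80 mm, 8 mm thick, its upper face is the seat. In its middle an upright grey post 17 mm in diameter and 26 mm high, its top 9 mm tapering to 6 mm; the sleeve goes over it. The four nests stand 2 x 2, 81 mm apart, in an aluminium tray 168 mm square, rim 13 mm high. Origin: centre of the plate's underside, 3 mm above the worktop; x, y along its edges. Fixed in the tray, at any of its four places, turning with it.
- nest_housing: Nest: black base plate 80 x 80 mm, 8 mm thick, its upper face is the seat. On it the housing's grey square frame, 6 mm high, 59 x 59 mm inside at the seat, widening to 67 x 67 mm at the top by a slope, 72 mm outside, edges along x and y. Origin: centre of the plate's underside, 3 mm above the worktop; x, y along its edges. Fixed in the tray, at any of its four places, turning with it.
- nest_axle: Nest: black base plate 80 x 80 mm, 8 mm thick, its upper face is the seat. On it the axle's grey oblong frame, 8 mm high, 64 mm (along the nest's x) by 30 mm (along y) inside at the seat, widening by 4 mm on each side at the top by a slope; 77 x 43 mm outside. Origin: centre of the plate's underside, 3 mm above the worktop; x, y along its edges. Fixed in the tray, at any of its four places, turning with it.
Mind the look-alikes: they are no part of the job. Leave any green look-alike of the part that bears bearing_c alone.

How it is judged:
By the outcome, as a careful person would: the job done as asked, in the order asked, and still so for the second after the job is handed in, with the robot touching nothing.
It also fails if it takes over 90 s, if anything falls off the work surface, if the arm or the gripper's body presses on something with over 40 N, if the wrist force passes 120 N, or if a joint passes its speed limit or range.

## Working session

There is one attempt and no reset: what is moved stays moved. The work goes in short steps, Python scripts to look and compute and a shell command to move; the robot and the scene stay as the last step left them, time stands still between calls to the robot, and variables do not carry over. Pictures are saved under pics/ and viewed, at most 14 in all, crops included, and the job is handed in when it is done.

```bash
mkdir -p pics; python3 - <<'E'
from bench import telemetry, viewer, ctrl
import cv2
for n in("scene","top"):
    im=viewer.grab_frame(n); cv2.imwrite(f"pics/{n}0_raw.png",im[:,:,::-1]); cv2.imwrite(f"pics/{n}0.png",cv2.resize(im[:,:,::-1],(800,600),interpolation=cv2.INTER_CUBIC))
    print(viewer.get_calibration(n))
print(telemetry.sense(), ctrl.nose_length)
E
```

```text
{'camera_matrix': array([[478.1876423 ,   0.        , 252.79101557],
       [  0.        , 478.1876423 , 193.71852897],
       [  0.        ,   0.        ,   1.        ]]), 'k1': -0.033655522330519425, 'position': array([-0.25028719, -1.11876785,  0.63010492]), 'rotation': array([-0.50118498,  0.79892195, -0.28220385,  0.17577918])}
{'camera_matrix': array([[419.28604559,   0.        , 248.05619067],
       [  0.        , 419.28604559, 196.70591825],
       [  0.        ,   0.        ,   1.        ]]), 'k1': -0.06041021512010785, 'position': array([ 0.4266384 , -0.16572561,  1.18477834]), 'rotation': array([ 0.01914549, -0.70444977,  0.70913411, -0.02264483])}
{'clock': 0.1, 'joint_positions': array([-1.30859185e+00,  3.00391805e-01,  1.52151908e+00, -1.72511643e-05,
        1.32067734e+00, -6.66050025e-02]), 'qd': array([-0.00241126, -0.00045862, -0.0014702 , -0.00271014, -0.00142949,
       -0.00271539]), 'tau': array([ 3.01022170e-03, -5.32645476e+01, -3.53283727e+01,  7.10361474e-02,
        2.34803266e-02, -8.75016326e-05]), 'eef_pos': array([ 0.17753379, -0.52031271,  0.20175605]), 'tcp_rot': array([-4.94590909e-04,  9.86515481e-01,  1.63667217e-01, -5.69219107e-05]), 'ft_force': array([-0.08121152, -0.48112175, -0.05845832]), 'torque': array([-0.03106996, -0.00131592, -0.02424456]), 'finger_force': 0.0, 'opening': 0.09421240355222246} 0.019
```

View pics/top0.png

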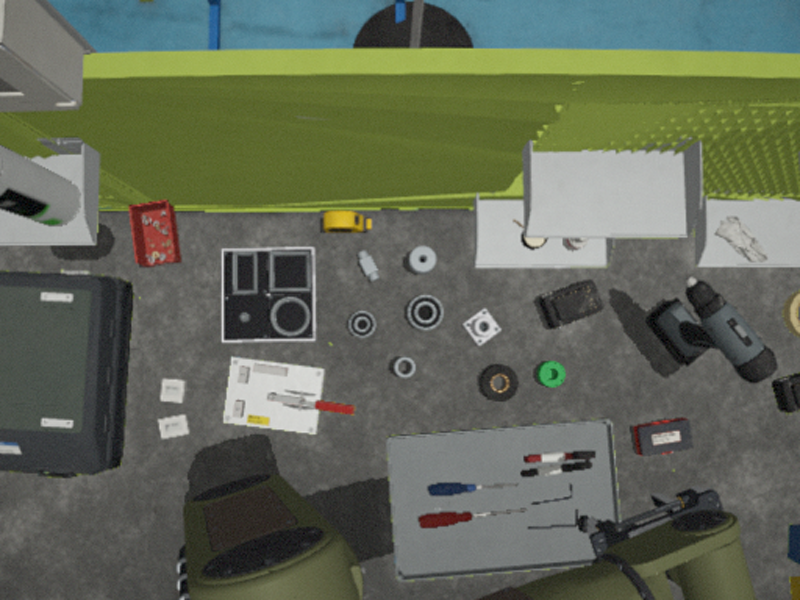

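View pics/scene0.png

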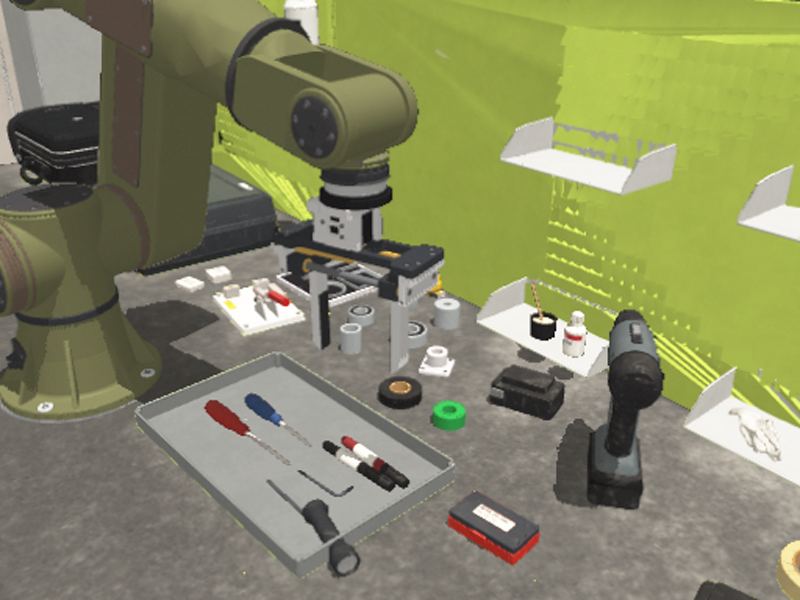

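The top view shows the tray at (268,294) with the nests: axle top-left, housing top-right, sleeve bottom-left and bearing bottom-right. Parts are the axle (368,265), bearing (361,323), sleeve (403,366) and housing (483,326). The bush (421,260) and large bearing (424,312) are the look-alikes. Next I'll segment.

```bash
cat > h.py <<'E'
import numpy as np, cv2
from scipy.spatial.transform import Rotation as R
from bench import viewer
def ray(n,px):
    c=viewer.get_calibration(n); K=c["camera_matrix"]
    d=cv2.undistortPoints(np.array([[px]],float),K,np.array([c["k1"],0,0,0,0.])).ravel()
    w,x,y,z=c["rotation"]; M=R.from_quat([x,y,z,w]).as_matrix()
    return c["position"],M@np.array([d[0],d[1],1])
def onto(n,px,z):
    p,d=ray(n,px); return p+d*(z-p[2])/d[2]
E
python3 - <<'E'
from h import *
im=cv2.imread("pics/top0_raw.png")
for k in((244,271,.5),):pass
print(onto("top",(256,192),0), R.from_quat(np.roll(viewer.get_calibration("top")["rotation"],-1)).as_matrix().round(3))
c=im[145:250,135:335]; cv2.imwrite("pics/crop.png",cv2.resize(c,None,fx=4,fy=4,interpolation=cv2.INTER_CUBIC))
g=cv2.cvtColor(im,cv2.COLOR_BGR2GRAY)
m=(g>135).astype(np.uint8)
cs,_=cv2.findContours(m[145:250,135:335],cv2.RETR_LIST,cv2.CHAIN_APPROX_NONE,offset=(135,145))
for q in cs:
    if cv2.contourArea(q)>25:
        (cx,cy),(w,h),a=cv2.minAreaRect(q); mm=cv2.moments(q)
        print(np.round([cx,cy,w,h,a,cv2.contourArea(q),mm["m10"]/mm["m00"],mm["m01"]/mm["m00"]],1))
E
```

```text
[ 0.50994047 -0.19442312  0.        ] [[-0.007 -0.998  0.059]
 [-1.     0.006 -0.005]
 [ 0.005 -0.059 -0.998]]
[258.8 234.8  10.6   9.9  45.   84.5 258.8 234.6]
[259.  234.5  11.   12.   90.  112.  258.9 234.5]
[ 176.3  241.7   60.7   21.4    6.3 1031.   174.3  240.3]
[309.3 208.8   7.1   6.4  45.   38.5 309.4 208.6]
[303.6 209.3  10.8   7.4  53.1  41.  302.3 209.2]
[308.1 208.8  18.1  18.   54.5 300.5 308.1 208.8]
[270.5 165.5   5.7   5.7  45.   27.  270.3 165.3]
[235.5 169.5  19.2   7.6  63.4 100.  235.6 169.6]
[ 171.   188.5   58.    59.     0.  3336.   171.   188.4]
[ 171.5  188.5   61.    59.    90.  3519.5  171.6  188.2]
[270.3 165.3  16.3  15.6  45.  197.5 270.3 165.2]
[319.  158.   26.   30.   90.  748.  319.2 158.2]
```

View pics/crop.png

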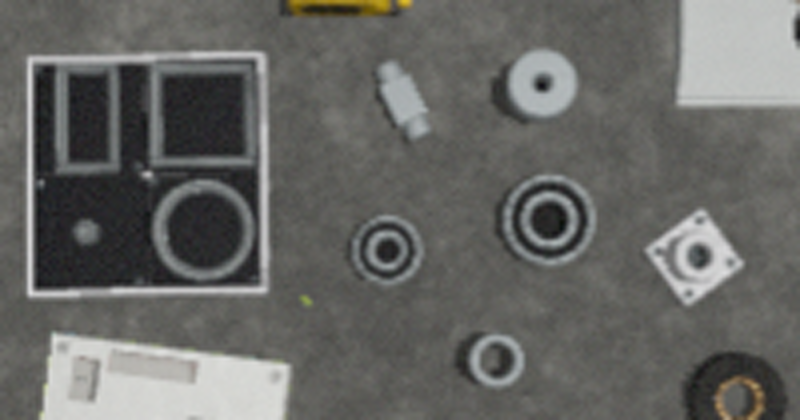

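The crop shows the tray square at crop (28..268, 54..297), rotated about 1°. The centres are bearing (387,249), sleeve (496,360), housing flange (694,255) and axle (403,100), which leans about 28° in the image. Now I'll cast rays.

```bash
python3 - <<'E'
from h import *
f=lambda c,z: onto("top",((c[0]+.5)/4-.5+135,(c[1]+.5)/4-.5+145),z)[:2]
t=[f(c,.013) for c in((28,58),(265,54),(268,293),(31,297))]
mm=lambda a:(np.array(a)*1000).round(1)
print("tray",mm(t),"sides",[mm(np.linalg.norm(t[i]-t[i-1])) for i in range(4)])
c=sum(t)/4; u=(t[0]+t[1]-t[2]-t[3]); v=(t[0]+t[3]-t[1]-t[2])
a=(np.arctan2(u[1],u[0])+np.arctan2(-v[0],v[1]))/2; print("tray c",mm(c),"yaw",a)
X=np.array([np.cos(a),np.sin(a)]);Y=np.array([-X[1],X[0]])
for n,i,j in(("axle",1,1),("housing",1,-1),("sleeve",-1,1),("bearing",-1,-1)): print(n,mm(c+.0405*(i*X+j*Y)))
print("nest feature check: sleeve post",mm(f((87,232),.035)),"bearing collar",mm(f((204,229),.017)),"axle fr",mm(f((87,118),.019)),"hous fr",mm(f((201,112),.017)))
print("bearing",mm(f((387,249),.022)),"sleeve",mm(f((496,360),.042)))
h=[f(c,.009) for c in((645,247),(700,207),(745,262),(688,305))]
print("housing",mm(sum(h)/4),[mm(np.linalg.norm(h[i]-h[i-1])) for i in range(4)],"edge yaw",[np.arctan2(*(h[i]-h[i-1])[::-1]).round(3) for i in range(4)], "boss",mm(f((698,256),.034)))
p,q=f((388,68),.017),f((420,132),.017); print("axle",mm((p+q)/2),mm(np.linalg.norm(p-q)),"yaw",np.arctan2(*(p-q)[::-1]), mm(onto("top",(235.6,169.6),.02)))
print("bush",mm(f((543,83),.042)),"large",mm(f((549,219),.024)))
E
```

```text
tray [[604.2 128. ]
 [605.7 -39.6]
 [437.6 -41.7]
 [435.7 124.4]] sides [np.float64(168.5), np.float64(167.6), np.float64(168.1), np.float64(166.2)]
tray c [520.8  42.8] yaw 0.013527057950147456
axle [560.8  83.8]
housing [561.9   2.8]
sleeve [479.8  82.7]
bearing [480.9   1.8]
nest feature check: sleeve post [480.   80.6] bearing collar [482.4   2.5] axle fr [560.6  84.5] hous fr [564.5   4.8]
bearing [ 467.5 -125.3] sleeve [ 390.8 -199.6]
housing [ 462.1 -340.7] [np.float64(50.5), np.float64(48.1), np.float64(49.9), np.float64(50.4)] edge yaw [np.float64(0.628), np.float64(-0.952), np.float64(-2.467), np.float64(2.205)] boss [ 460.8 -339.4]
axle [ 572.  -137.4] 50.4 yaw 0.456100488533226 [ 571.6 -137.4   20. ]
bush [ 580.  -233.5] large [ 487.5 -237.7]
```

Measurements agree with the given sizes: tray side about 168 mm, housing flange about 50 mm, and the nest features sit within 3 mm of the tray fit. First move: align the tool with the world axes and go over the bearing.

```bash
python3 -m pendant '[[1,0,0,0,0.73],[1,0,0,0,0.73],[1,0,0,0,0.73],[1,0.6,-0.82,0,0],[1,0.6,-0.82,0,0],[1,0.6,-0.82,0,0],[1,0.6,-0.82,0,0],[1,0.6,-0.82,0,0],[1,0.6,-0.82,0,0],[1,0.6,-0.82,0,0],[1,0.6,-0.82,0,0],[1,0.6,-0.82,0,0],[1,0.6,-0.82,0,0],[1,0.6,-0.82,0,0],[1,0.6,-0.82,0,0],[1,0.6,-0.82,0,0],[1,0.6,-0.82,0,0],[1,0.6,-0.82,0,0],[1,0.6,-0.82,0,0]]' 25
cat > d.py <<'E'
# distance to go: d.py x y z yaw(tool x) -> units
import sys,numpy as np
from bench import telemetry
s=telemetry.sense(); p=s["eef_pos"]; w,x,y,z=s["tcp_rot"]; a=2*np.arctan2(y,x)
a=(a+np.pi)%(2*np.pi)-np.pi
print("t%.1f"%s["clock"],"pos",(p*1000).round(1),"yaw",a.round(4),"open",round(s["opening"]*1000,1),"ff",s["finger_force"],"F",s["ft_force"].round(1))
if len(sys.argv)>1:
    g=np.array([float(v) for v in sys.argv[1:4]])/1000-p; b=float(sys.argv[4]) if len(sys.argv)>4 else a
    # shifts resolved in the axes AFTER the turn
    print("turn units",((a-b)/.15).round(2),"then dx,dy,dz units",(np.array([g[0]*np.cos(b)+g[1]*np.sin(b), g[0]*np.sin(b)-g[1]*np.cos(b), -g[2]])/.03).round(2))
E
python3 d.py 467.5 -125.3 30 0
```

```text
clock: 2.0
eef_pos: [0.466, -0.1256, 0.202]
tcp_rot: [-0.0, 1.0, 0.0, -0.0]
ft_force: [-0.4, -0.4, 0.4]
opening: 0.0936
finger_force: 0.0
t2.0 pos [ 466.  -125.6  202. ] yaw 0.0004 open 93.6 ff 0.0 F [-0.4 -0.4  0.4]
turn units 0.0 then dx,dy,dz units [ 0.05 -0.01  5.73]
```

```bash
python3 -m pendant '[[1,0.05,0,0.8,0],[1,0,0,0.8,0],[1,0,0,0.8,0],[1,0,0,0.8,0],[1,0,0,0.8,0],[1,0,0,0.8,0],[1,0,0,0.5,0],[1,0,0,0.43,0],[1,0,0,0,0],[-1,0,0,0,0],[-1,0,0,0,0],[-1,0,0,0,0],[-1,0,0,0,0],[-1,0,0,0,0],[-1,0,0,0,0],[-1,0,0,0,0]]' 30; python3 d.py 481 2 120 0.0135
```

```text
clock: 3.6
eef_pos: [0.467, -0.1268, 0.0304]
tcp_rot: [0.0, 1.0, 0.0, 0.0]
ft_force: [-0.2, 0.1, -0.8]
opening: 0.0411
finger_force: 0.0
t3.6 pos [ 467.  -126.8   30.4] yaw 0.0003 open 41.1 ff 0.0 F [-0.2  0.1 -0.8]
turn units -0.09 then dx,dy,dz units [ 0.53 -4.29 -2.99]
```

```bash
cat > look.py <<'E'
import sys,cv2
from bench import viewer
# look.py cam name x0 y0 x1 y1 (raw px)
n,o,*b=sys.argv[1:]; x0,y0,x1,y1=map(int,b)
im=viewer.grab_frame(n)[:,:,::-1]; cv2.imwrite(f"pics/{o}_raw.png",im)
k=min(800/(x1-x0),600/(y1-y0)); cv2.imwrite(f"pics/{o}.png",cv2.resize(im[y0:y1,x0:x1],None,fx=k,fy=k,interpolation=cv2.INTER_CUBIC)); print("scale",k)
E
python3 look.py scene s1 150 130 350 280
```

```text
scale 4.0
```

View pics/s1.png

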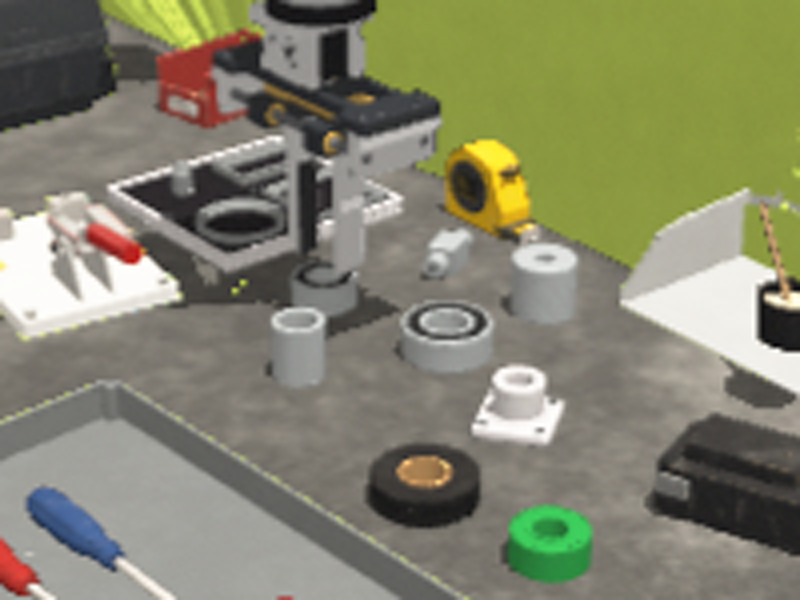

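The view shows the fingers behind and beyond the bearing, whose top is at crop (325,275), so they aren't holding it. I'll cast rays on the bearing in this view and in the first one.

```bash
python3 - <<'E'
from h import *
f=lambda c,z: (onto("scene",((c[0]+.5)/4-.5+150,(c[1]+.5)/4-.5+130),z)*1000).round(1)
g=lambda c,z: (onto("scene",((c[0]+.5)*.64-.5,(c[1]+.5)*.64-.5),z)*1000).round(1)
print("bearing now",f((325,276),.022),"before",g((361,311),.022))
print("sleeve now",f((299,320),.042),"large",f((447,321),.024),"bush",f((544,260),.042),"housing boss",f((519,378),.034))
print("finger near bottom",f((345,270),.011), "before large",g((411,328),.024))
E
python3 look.py top t1 135 145 335 295
```

```text
bearing now [ 467.5 -125.4   22. ] before [ 466.6 -126.6   22. ]
sleeve now [ 391.7 -199.8   42. ] large [ 488.6 -236.3   24. ] bush [ 578.4 -234.8   42. ] housing boss [ 462.3 -338.9   34. ]
finger near bottom [ 497.7 -108.7   11. ] before large [ 492.3 -238.2   24. ]
scale 4.0
```

View pics/t1.png

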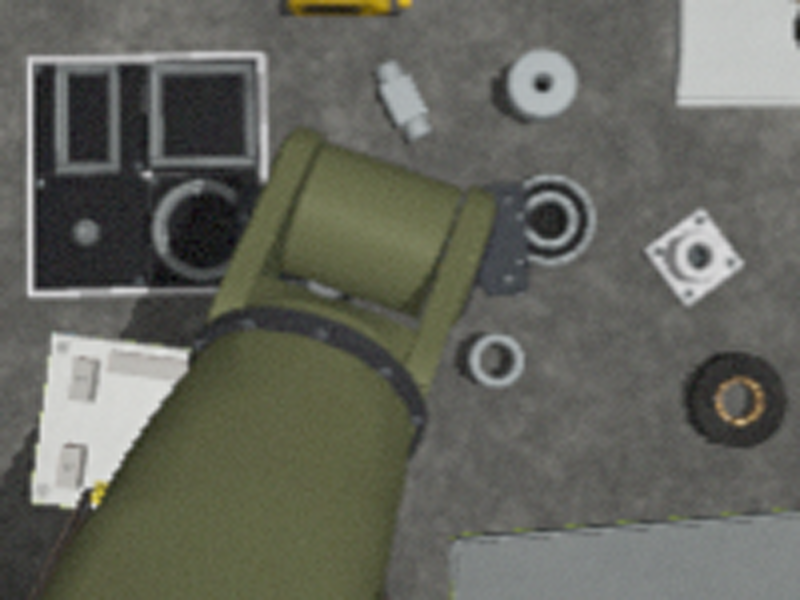

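The top view shows the arm over the bearing and everything else unmoved. Both views put the bearing at (467,-126), so it hasn't moved. Now I'll check where the fingertip really is along its ray.

```bash
python3 - <<'E'
from h import *
for c in((335,268),(360,268),(306,252),(345,270)):
    p,d=ray("scene",((c[0]+.5)/4-.5+150,(c[1]+.5)/4-.5+130))
    print(c,[((p+d*(z-p[2])/d[2])*1000).round() for z in(.011,.022,.03,.04,.05)])
E
python3 d.py
```

```text
(335, 268) [array([ 494., -101.,   11.]), array([ 481., -120.,   22.]), array([ 471., -133.,   30.]), array([ 459., -149.,   40.]), array([ 447., -166.,   50.])]
(360, 268) [array([ 508., -113.,   11.]), array([ 495., -131.,   22.]), array([ 485., -144.,   30.]), array([ 473., -160.,   40.]), array([ 460., -176.,   50.])]
(306, 252) [array([493., -66.,  11.]), array([480., -85.,  22.]), array([471., -98.,  30.]), array([ 459., -115.,   40.]), array([ 447., -132.,   50.])]
(345, 270) [array([ 498., -109.,   11.]), array([ 484., -127.,   22.]), array([ 475., -140.,   30.]), array([ 463., -156.,   40.]), array([ 451., -172.,   50.])]
t3.7 pos [ 466.9 -126.8   30.3] yaw 0.0003 open 33.6 ff 0.0 F [ 0.3  0.3 -0.2]
```

The near finger's tip lies at about z = 0.03-0.04 rather than 0.011, so the fingers closed above the bearing. I'll open and measure the tip height with the known opening.

```bash
python3 -m pendant '[[1,0,0,0,0],[1,0,0,0,0],[1,0,0,0,0],[1,0,0,0,0],[1,0,0,0,0],[1,0,0,0,0],[1,0,0,0,0],[1,0,0,0,0],[1,0,0,0,0]]' >/dev/null; python3 d.py;  python3 look.py scene s2 190 150 290 225
```

```text
t4.6 pos [ 467.  -126.8   30.3] yaw 0.0003 open 93.7 ff 0.0 F [-0.3 -0.8  1.1]
scale 8.0
```

View pics/s2.png

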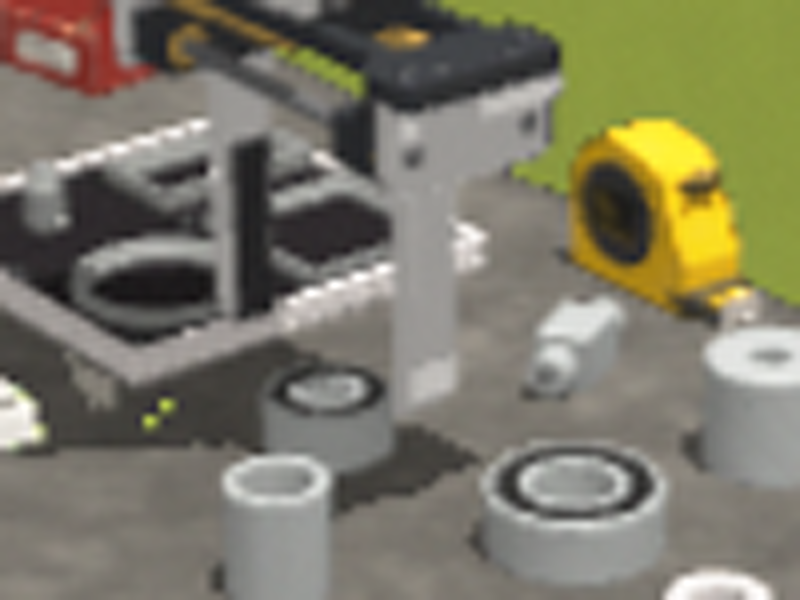

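The view shows the near finger's tip at crop (395-456, ~400) and the far one at (235-270, ~318). Both look to be above the worktop.

```bash
python3 - <<'E'
from h import *
for c,y in(((395,412),-.1863),((410,410),-.1863),((456,392),-.1863),((238,320),-.0798),((268,308),-.0798)):
    p,d=ray("scene",((c[0]+.5)/8-.5+190,(c[1]+.5)/8-.5+150))
    print(c,((p+d*(y-p[1])/d[1])*1000).round())
E
```

```text
(395, 412) [ 450. -186.   43.]
(410, 410) [ 457. -186.   42.]
(456, 392) [ 477. -186.   43.]
(238, 320) [460. -80.  36.]
(268, 308) [473. -80.  37.]
```

Seen from the camera, the tips stand at about z = 0.037, so about 6 mm above the reported TCP z instead of 19 mm below it. I'll use the image's value: go down a further 25 mm gently, then grip.

```bash
python3 -m pendant '[[1,0,0,0.3,0],[1,0,0,0.3,0],[1,0,0,0.23,0],[1,0,0,0,0]]' ; python3 -m pendant '[[-1,0,0,0,0],[-1,0,0,0,0],[-1,0,0,0,0],[-1,0,0,0,0],[-1,0,0,0,0],[-1,0,0,0,0],[-1,0,0,0,0],[-1,0,0,0,0],[-1,0,0,0,0]]' 30; python3 d.py
```

```text
clock: 5.05
eef_pos: [0.4663, -0.1266, 0.0041]
tcp_rot: [-0.0, 1.0, 0.0, -0.001]
ft_force: [-0.3, 0.0, 0.5]
opening: 0.0942
finger_force: 0.0
clock: 5.95
eef_pos: [0.467, -0.1268, 0.0055]
tcp_rot: [-0.0, 1.0, 0.0, 0.0]
ft_force: [-0.8, 1.0, 2.3]
opening: 0.0462
finger_force: 30.0
t6.0 pos [ 467.  -126.8    5.5] yaw 0.0003 open 46.2 ff 30.000528395175934 F [-0.8  1.   2.3]
```

Gripped at 46 mm, as it should be. Now I'll lift and carry it to the nest.

```bash
python3 -m pendant '[[-1,0,0,-0.3,0],[-1,0,0,-0.7,0],[-1,0,0,-0.7,0],[-1,0,0,-0.4,0],[-1,0.1,-0.8,0,0],[-1,0.1,-0.8,0,0],[-1,0.1,-0.8,0,0],[-1,0.1,-0.8,0,0],[-1,0.1,-0.8,0,0],[-1,0,-0.27,0,-0.09],[-1,0,0,0,0]]' ; python3 d.py 481.5 1.2 16.5 0.0135; python3 look.py scene s3 160 120 300 225
```

```text
clock: 7.05
eef_pos: [0.4818, 0.0018, 0.0684]
tcp_rot: [0.0, 1.0, 0.008, -0.0]
ft_force: [-0.7, -0.4, -1.8]
opening: 0.0462
finger_force: 30.0
t7.0 pos [481.8   1.8  68.4] yaw 0.0161 open 46.2 ff 29.999646842479706 F [-0.7 -0.4 -1.8]
turn units 0.02 then dx,dy,dz units [-0.01  0.02  1.73]
scale 5.714285714285714
```

View pics/s3.png

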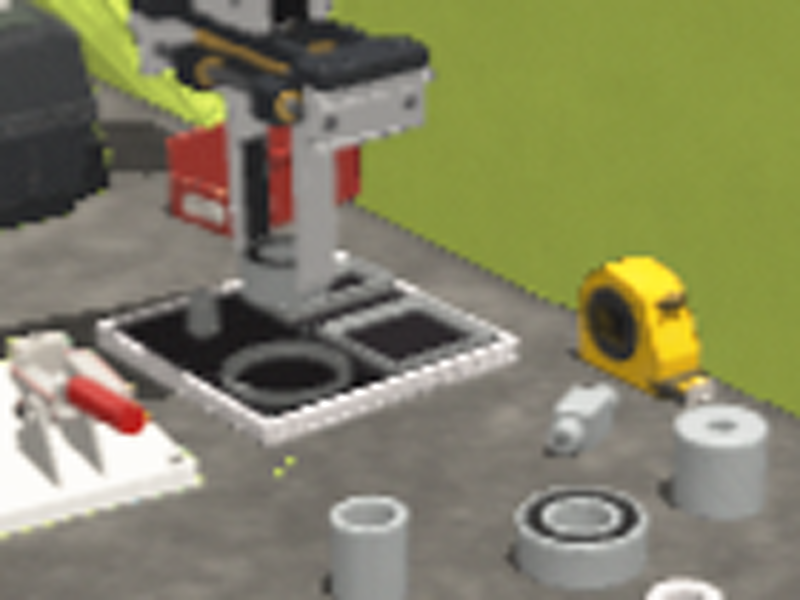

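The view shows the bearing held upright in the jaws, with its bottom at (275,300), above and behind the collar at (288,372). That fits a hover of about 55 mm. Next I'll lower it, release and back off.

```bash
python3 -m pendant '[[-1,0,0,0.6,0],[-1,0,0,0.5,0],[-1,0,0,0.3,0],[-1,0,0,0.15,0],[-1,0,0,0.1,0],[-1,0,0,0.07,0],[-1,0,0,0,0]]'; python3 d.py
```

```text
clock: 7.8
eef_pos: [0.482, 0.0012, 0.017]
tcp_rot: [0.0, 1.0, 0.007, 0.0]
ft_force: [0.7, -0.4, -1.6]
opening: 0.0463
finger_force: 30.0
t7.8 pos [482.    1.2  17. ] yaw 0.0137 open 46.3 ff 29.99963879585266 F [ 0.7 -0.4 -1.6]
```

```bash
python3 -m pendant '[[-1,0,0,0.04,0],[-1,0,0,0,0]]'; python3 -m pendant '[[-0.0,0,0,0,0],[0.3,0,0,0,0],[0.3,0,0,0,0],[0.3,0,0,0,0],[0.3,0,0,0,0],[0.3,0,0,-0.6,0],[0.3,0,0,-1,0],[0.3,0,0,-1,0]]'; python3 d.py 391 -200 5 0.0;python3 look.py scene s4 160 120 300 225
```

```text
clock: 8.0
eef_pos: [0.4823, 0.0012, 0.0165]
tcp_rot: [0.0, 1.0, 0.007, 0.0]
ft_force: [-4.2, -1.3, 7.3]
opening: 0.046
finger_force: 30.0
clock: 8.8
eef_pos: [0.4816, 0.0013, 0.0944]
tcp_rot: [-0.0, 1.0, 0.007, -0.001]
ft_force: [0.3, 0.5, 0.8]
opening: 0.061
finger_force: 0.0
t8.8 pos [481.6   1.3  94.4] yaw 0.0138 open 61.0 ff 0.0 F [0.3 0.5 0.8]
turn units 0.09 then dx,dy,dz units [-3.02  6.71  2.98]
scale 5.714285714285714
```

View pics/s4.png

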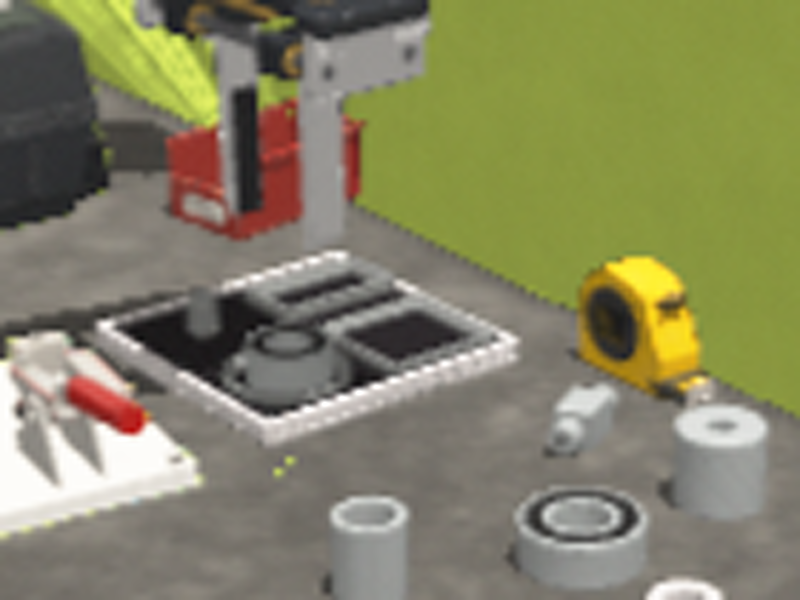

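The bearing sits level inside the collar at (288,355). Next is the sleeve.

```bash
python3 -m pendant '[[0.3,0,0,0,0.09],[0.3,-0.38,0.84,0,0],[0.3,-0.38,0.84,0,0],[0.3,-0.38,0.84,0,0],[0.3,-0.38,0.84,0,0],[0.3,-0.38,0.84,0,0],[0.3,-0.38,0.84,0,0],[0.3,-0.38,0.84,0,0],[0.3,-0.36,0.83,0,0],[0.3,0,0,0.8,0],[0.3,0,0,0.8,0],[0.3,0,0,0.7,0],[0.3,0,0,0.48,0],[0.3,0,0,0,0]]' >/dev/null; python3 d.py 391 -200 11 0; python3 -m pendant '[[-1,0,0,0,0],[-1,0,0,0,0],[-1,0,0,0,0],[-1,0,0,0,0],[-1,0,0,0,0],[-1,0,0,0,0]]' 25; python3 d.py 480 81 75 0.0135
```

```text
t10.2 pos [ 389.9 -199.2    7.8] yaw -0.0003 open 61.3 ff 0.0 F [-0.5 -0.1  0.1]
turn units -0.0 then dx,dy,dz units [ 0.04  0.03 -0.11]
clock: 10.85
eef_pos: [0.3917, -0.2002, 0.0108]
tcp_rot: [0.0, 1.0, 0.0, 0.0]
ft_force: [-0.5, 0.9, 6.2]
opening: 0.0363
finger_force: 25.0
t10.8 pos [ 391.7 -200.2   10.8] yaw 0.0003 open 36.3 ff 25.001446455717087 F [-0.5  0.9  6.2]
turn units -0.09 then dx,dy,dz units [ 3.07 -9.33 -2.14]
```

```bash
python3 -m pendant '[[-1,0,0,-0.3,0],[-1,0,0,-0.7,0],[-1,0,0,-0.7,0],[-1,0,0,-0.44,-0.09],[-1,0.28,-0.85,0,0],[-1,0.28,-0.85,0,0],[-1,0.28,-0.85,0,0],[-1,0.28,-0.85,0,0],[-1,0.28,-0.85,0,0],[-1,0.28,-0.85,0,0],[-1,0.28,-0.85,0,0],[-1,0.28,-0.85,0,0],[-1,0.28,-0.85,0,0],[-1,0.28,-0.85,0,0],[-1,0.23,-0.87,0,0],[-1,0,0,0,0]]' >/dev/null; python3 d.py 480 81.5 22 0.0135;python3 look.py scene s5 160 120 300 225
```

```text
t12.4 pos [478.7  84.5  74.9] yaw 0.0162 open 36.5 ff 25.000057071447372 F [-0.5 -1.1 -1.3]
turn units 0.02 then dx,dy,dz units [0.04 0.1  1.76]
scale 5.714285714285714
```

View pics/s5.png

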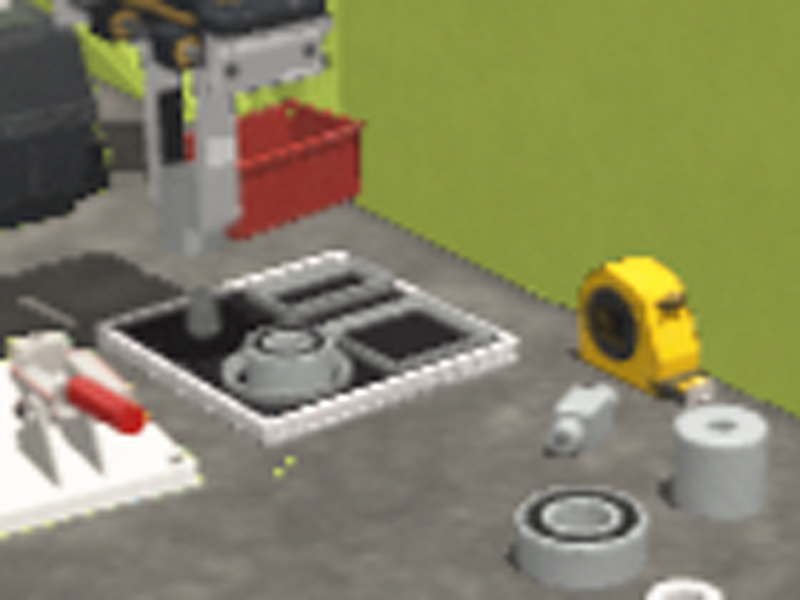

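The sleeve is held at (190,210), above and a little left of the post at (204,312), as expected from its height. I'll apply the correction and lower it, with a check near the bottom.

```bash
python3 -m pendant '[[-1,0.04,0.1,0,0],[-1,0,0,0.4,0],[-1,0,0,0.4,0],[-1,0,0,0.3,0],[-1,0,0,0.3,0],[-1,0,0,0.2,0],[-1,0,0,0.1,0],[-1,0,0,0,0]]'; python3 d.py 480 81.5 22 0.0135
```

```text
clock: 13.3
eef_pos: [0.4806, 0.0801, 0.023]
tcp_rot: [-0.001, 1.0, 0.007, 0.001]
ft_force: [6.4, 9.3, -4.6]
opening: 0.0362
finger_force: 25.0
t13.3 pos [480.6  80.1  23. ] yaw 0.0131 open 36.2 ff 25.00075399875641 F [ 6.4  9.3 -4.6]
turn units -0.0 then dx,dy,dz units [-0.02 -0.05  0.03]
```

```bash
python3 -m pendant '[[-1,0,-0.04,0,0],[-1,0,0,0.04,0],[-1,0,0,0.02,0],[-1,0,0,0,0]]'; python3 d.py
```

```text
clock: 13.7
eef_pos: [0.48, 0.0807, 0.0218]
tcp_rot: [-0.0, 1.0, 0.007, 0.0]
ft_force: [0.8, 4.3, 5.8]
opening: 0.0366
finger_force: 25.0
t13.7 pos [480.   80.7  21.8] yaw 0.0136 open 36.6 ff 25.001951158046722 F [0.8 4.3 5.8]
```

Contact came at exactly the expected height (10.8 + 11 mm). I'll release, then move over the housing and turn along its edges.

```bash
python3 -m pendant '[[-0.1,0,0,0,0],[0.2,0,0,0,0],[0.2,0,0,0,0],[0.2,0,0,0,0],[0.2,0,0,-0.5,0],[0.2,0,0,-1,0],[0.2,0,0,-1,0],[0.2,0,0,-0.5,0],[0.2,-0.1,1,0,0],[0.2,-0.1,1,0,0],[0.2,-0.1,1,0,0],[0.2,-0.1,1,0,0],[0.2,-0.1,1,0,0],[0.2,-0.1,1,0,0],[0.2,-0.1,1,0,0],[0.2,0,1,0,0],[0.2,0,1,0,0],[0.2,0,1,0,0],[0.2,0,1,0,0],[0.2,0,1,0,0]]' >/dev/null; python3 -m pendant '[[0.2,0,1,0,0],[0.2,0,0.9,0,0],[0.2,0,0,0,-0.83],[0.2,0,0,0,-0.83],[0.2,0,0,0,-0.83],[0.2,0,0,0,-0.83],[0.2,0,0,0,-0.83],[0.2,0,0,0,0]]'; python3 d.py 462 -340 7 0.636; python3 look.py scene s6 160 120 340 255
```

```text
clock: 16.5
eef_pos: [0.4643, -0.3368, 0.1115]
tcp_rot: [-0.0, 0.95, 0.314, -0.0]
ft_force: [-0.8, 0.4, 0.2]
opening: 0.0562
finger_force: 0.0
t16.5 pos [ 464.3 -336.8  111.5] yaw 0.6382 open 56.2 ff 0.0 F [-0.8  0.4  0.2]
turn units 0.01 then dx,dy,dz units [-0.12  0.04  3.48]
scale 4.444444444444445
```

View pics/s6.png

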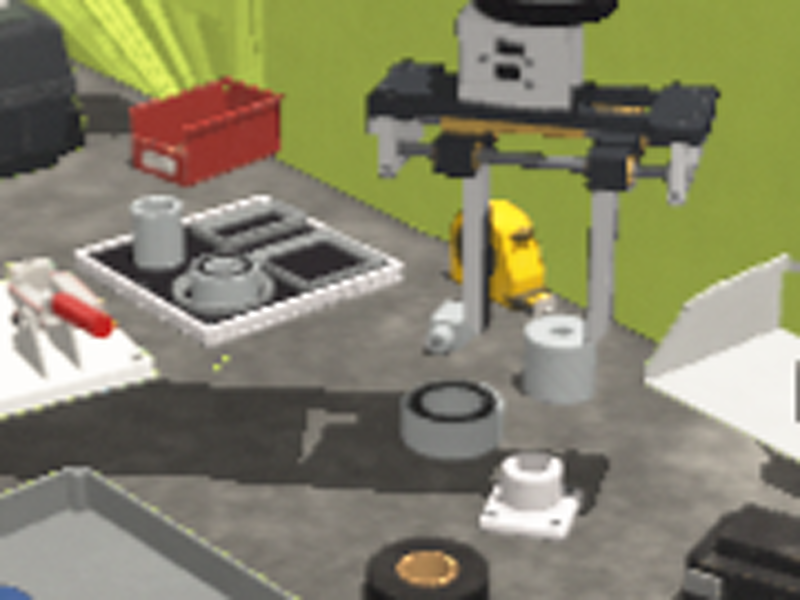

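The sleeve stands down over its post at (158,232), and the jaws hang above the housing. I'll go down and grip the boss.

```bash
python3 -m pendant '[[0.2,-0.12,0.04,0,0],[0.2,0,0,0.8,0],[0.2,0,0,0.8,0],[0.2,0,0,0.8,0],[0.2,0,0,0.6,0],[0.2,0,0,0.35,0],[0.2,0,0,0,0],[-1,0,0,0,0],[-1,0,0,0,0],[-1,0,0,0,0],[-1,0,0,0,0],[-1,0,0,0,0],[-1,0,0,0,0]]' 25; python3 d.py
```

```text
clock: 17.85
eef_pos: [0.4624, -0.3401, 0.0119]
tcp_rot: [0.0, 0.95, 0.313, 0.0]
ft_force: [-1.5, 1.4, 6.3]
opening: 0.0324
finger_force: 25.0
t17.9 pos [ 462.4 -340.1   11.9] yaw 0.6362 open 32.4 ff 25.00188499689102 F [-1.5  1.4  6.3]
```

```bash
python3 -m pendant '[[-1,0,0,-0.3,0],[-1,0,0,-0.7,0],[-1,0,0,-0.7,0],[-1,0,0,-0.5,0],[-1,0,0,0,0.83],[-1,0,0,0,0.83],[-1,0,0,0,0.83],[-1,0,0,0,0.83],[-1,0,0,0,0.83],[-1,0,0,0,0],[-1,0,-0.8,0,0],[-1,0,-0.8,0,0],[-1,0,-0.8,0,0],[-1,0,-0.8,0,0],[-1,0.1,-0.8,0,0],[-1,0.1,-0.8,0,0],[-1,0.2,-0.8,0,0],[-1,0.3,-0.8,0,0],[-1,0.4,-0.8,0,0],[-1,0,0,0,0]]' >/dev/null; python3 d.py 562.5 3.3 72 0.0135
```

```text
t19.9 pos [ 493.1 -121.3   77.4] yaw 0.0202 open 32.4 ff 25.00010848045349 F [-0.4 -0.3 -2.1]
turn units 0.04 then dx,dy,dz units [ 2.37 -4.12  0.18]
```

```bash
python3 -m pendant '[[-1,0.4,-0.7,0,0.04],[-1,0.4,-0.7,0,0],[-1,0.4,-0.7,0,0],[-1,0.4,-0.7,0,0],[-1,0.4,-0.7,0,0],[-1,0.37,-0.6,0,0],[-1,0,0,0,0],[-1,0,0,0,0]]' >/dev/null; python3 d.py 562.5 3.3 23 0.0135;python3 look.py scene s7 160 110 280 200
```

```text
t20.6 pos [ 5.619e+02 -3.000e-01  7.700e+01] yaw 0.0101 open 32.4 ff 24.999650716781616 F [ 0.3 -0.4 -1.6]
turn units -0.02 then dx,dy,dz units [ 0.02 -0.12  1.8 ]
scale 6.666666666666667
```

View pics/s7.png

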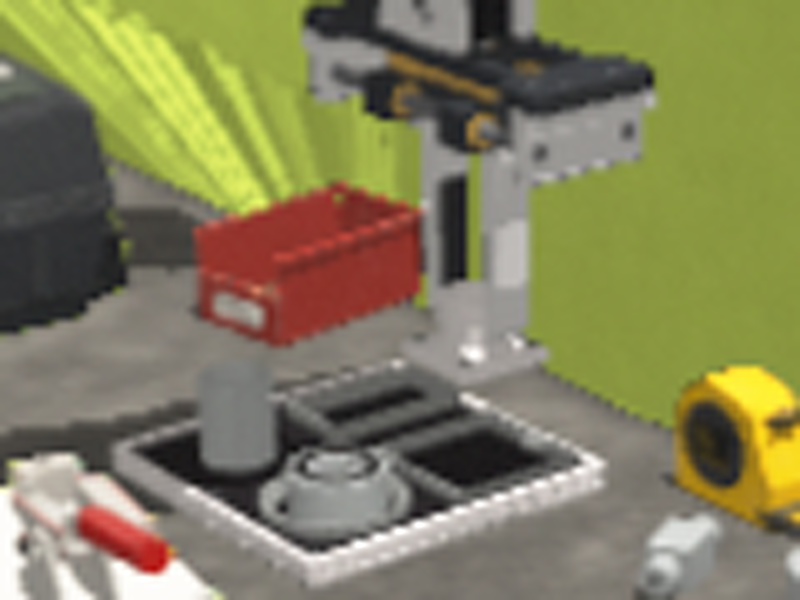

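The housing is held level, its flange at (480,350) parallel to the frame below at (480,455). I'll correct and lower it.

```bash
python3 -m pendant '[[-1,0.02,-0.12,0,-0.02],[-1,0,0,0.5,0],[-1,0,0,0.5,0],[-1,0,0,0.35,0],[-1,0,0,0.25,0],[-1,0,0,0.1,0],[-1,0,0,0.05,0],[-1,0,0,0.03,0],[-1,0,0,0,0]]'; python3 d.py
```

```text
clock: 21.6
eef_pos: [0.563, 0.0038, 0.024]
tcp_rot: [0.0, 1.0, 0.005, 0.0]
ft_force: [0.0, 0.0, -1.5]
opening: 0.0325
finger_force: 25.0
t21.6 pos [563.    3.8  24. ] yaw 0.0109 open 32.5 ff 24.999699890613556 F [ 0.   0.  -1.5]
```

```bash
python3 -m pendant '[[-1,0,0,0.03,0],[-1,0,0,0.02,0],[-1,0,0,0,0]]'; python3 d.py;python3 -m pendant '[[-0.3,0,0,0,0],[0.1,0,0,0,0],[0.1,0,0,0,0],[0.1,0,0,0,0],[0.1,0,0,-0.5,0],[0.1,0,0,-1,0],[0.1,0,0,-1,0],[0.1,0,0,-0.2,0],[0.1,0,0.8,0,0],[0.1,0,0.8,0,0],[0.1,0,0.8,0,0],[0.1,0,0.8,0,0],[0.1,0,0.8,0,0],[0.1,0,0.7,0,0],[0.1,0,0,0,-0.75],[0.1,0,0,0,-0.75],[0.1,0,0,0,-0.75],[0.1,0,0,0,-0.75],[0.1,0,0,0,0]]'; python3 d.py 572 -137.4 4.5 0.456;python3 look.py scene s8 160 110 300 215
```

```text
clock: 21.9
eef_pos: [0.563, 0.0038, 0.0229]
tcp_rot: [0.0, 1.0, 0.005, 0.0]
ft_force: [-1.3, -1.0, 5.1]
opening: 0.0324
finger_force: 25.0
t21.9 pos [563.    3.8  22.9] yaw 0.0109 open 32.4 ff 25.000882744789124 F [-1.3 -1.   5.1]
clock: 23.8
eef_pos: [0.5642, -0.1372, 0.1032]
tcp_rot: [-0.0, 0.973, 0.229, -0.0]
ft_force: [-0.5, -0.6, -0.3]
opening: 0.052
finger_force: 0.0
t23.8 pos [ 564.2 -137.2  103.2] yaw 0.4626 open 52.0 ff 0.0 F [-0.5 -0.6 -0.3]
turn units 0.04 then dx,dy,dz units [0.23 0.12 3.29]
scale 5.714285714285714
```

View pics/s8.png

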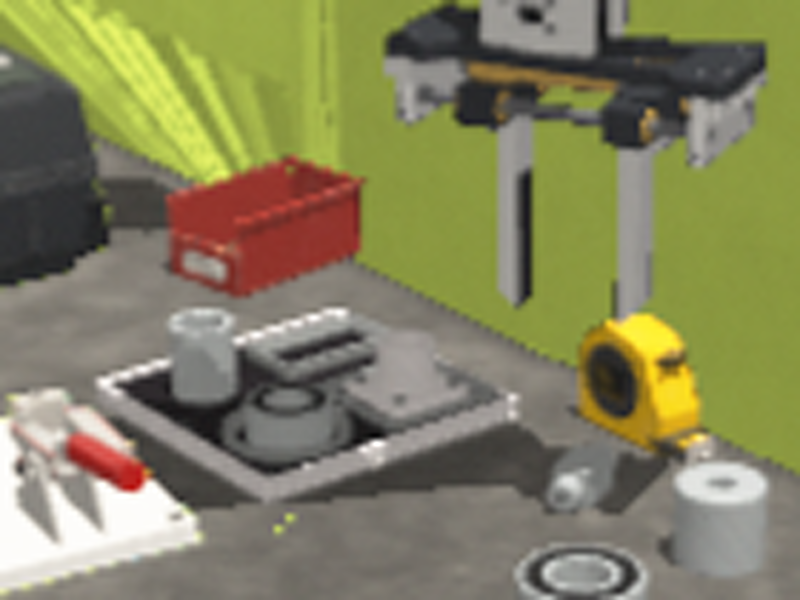

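The housing sits in its frame at (405,385), flange down. The axle is at (585,475) below the jaws, so I'll go down and grip it.

```bash
python3 -m pendant '[[0.1,0.23,0.12,0,0.04],[0.1,0,0,0.8,0],[0.1,0,0,0.8,0],[0.1,0,0,0.8,0],[0.1,0,0,0.6,0],[0.1,0,0,0.25,0],[0.1,0,0,0,0],[0.1,0,0,0,0]]' >/dev/null; python3 d.py 572 -137.4 5 0.456; python3 -m pendant '[[-1,0,0,0,0],[-1,0,0,0,0],[-1,0,0,0,0],[-1,0,0,0,0],[-1,0,0,0,0],[-1,0,0,0,0],[-1,0,0,0,0]]' 25; python3 d.py
```

```text
t24.6 pos [ 572.7 -137.5    6.6] yaw 0.454 open 51.3 ff 0.0 F [ 0.9 -0.2 -0.6]
turn units -0.01 then dx,dy,dz units [-0.02 -0.01  0.05]
clock: 25.35
eef_pos: [0.5722, -0.1373, 0.006]
tcp_rot: [-0.0, 0.974, 0.225, 0.0]
ft_force: [-1.7, 3.0, 5.2]
opening: 0.0215
finger_force: 25.0
t25.4 pos [ 572.2 -137.3    6. ] yaw 0.4548 open 21.5 ff 25.001152753829956 F [-1.7  3.   5.2]
```

Gripped at 21.5 mm on the square shank. I'll lift, turn to the nest's axis and carry.

```bash
python3 -m pendant '[[-1,0,0,-0.3,0],[-1,0,0,-0.8,0],[-1,0,0,-0.8,0],[-1,0,0,-0.7,0],[-1,0,0,0,0.735],[-1,0,0,0,0.735],[-1,0,0,0,0.735],[-1,0,0,0,0.735],[-1,0,0,0,0],[-1,0,-0.8,0,0],[-1,0,-0.8,0,0],[-1,0,-0.8,0,0],[-1,0,-0.8,0,0],[-1,0,-0.8,0,0],[-1,-0.1,-0.8,0,0],[-1,-0.1,-0.8,0,0],[-1,-0.1,-0.8,0,0],[-1,0,-0.8,0,0],[-1,0,0,0,0]]' >/dev/null; python3 d.py 561 84 17 0.0135;python3 look.py scene s9 160 100 280 190
```

```text
t27.2 pos [559.9  80.7  83.9] yaw 0.0197 open 21.6 ff 24.999804496765137 F [-0.7  0.6 -2. ]
turn units 0.04 then dx,dy,dz units [ 0.04 -0.11  2.23]
scale 6.666666666666667
```

View pics/s9.png

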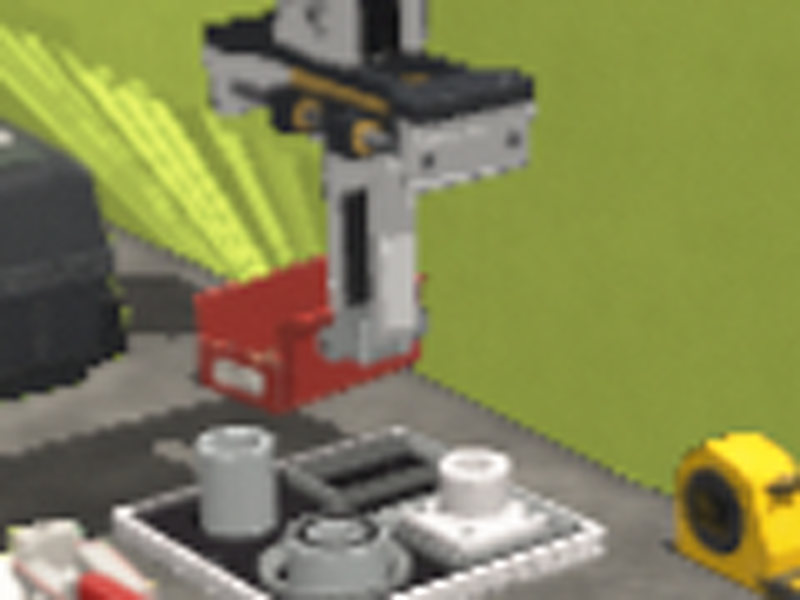

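The axle hangs level along the frame's direction, at (372,335), with a journal showing on each side. I'll correct and lower it.

```bash
python3 -m pendant '[[-1,0.04,-0.11,0,0.04],[-1,0,0,0.6,0],[-1,0,0,0.6,0],[-1,0,0,0.45,0],[-1,0,0,0.25,0],[-1,0,0,0.15,0],[-1,0,0,0.08,0],[-1,0,0,0.03,0],[-1,0,0,0,0]]'; python3 d.py 561 84 17 0.0135
```

```text
clock: 28.2
eef_pos: [0.5616, 0.0821, 0.0194]
tcp_rot: [-0.0, 1.0, 0.004, 0.001]
ft_force: [1.5, 2.5, -1.9]
opening: 0.0218
finger_force: 25.0
t28.2 pos [561.6  82.1  19.4] yaw 0.008 open 21.8 ff 25.000209510326385 F [ 1.5  2.5 -1.9]
turn units -0.04 then dx,dy,dz units [-0.02 -0.07  0.08]
```

```bash
python3 -m pendant '[[-1,0,-0.05,0,-0.03],[-1,0,0,0.04,0],[-1,0,0,0.04,0],[-1,0,0,0.02,0],[-1,0,0,0,0]]'; python3 d.py
```

```text
clock: 28.7
eef_pos: [0.5614, 0.0833, 0.017]
tcp_rot: [0.0, 1.0, 0.006, 0.0]
ft_force: [-6.2, -1.0, 11.6]
opening: 0.0214
finger_force: 25.0
t28.7 pos [561.4  83.3  17. ] yaw 0.0123 open 21.4 ff 25.0021094083786 F [-6.2 -1.  11.6]
```

Seated at exactly the expected height (6.0 + 11 mm), so I'll release, back off and take a last look.

```bash
python3 -m pendant '[[-0.5,0,0,0,0],[-0.1,0,0,0,0],[-0.1,0,0,0,0],[-0.1,0,0,0,0],[-0.1,0,0,-0.4,0],[-0.1,0,0,-1,0],[-0.1,0,0,-1,0],[-0.1,0,0,-1,0],[-0.1,-0.5,0.8,0,0],[-0.1,-0.5,0.8,0,0],[-0.1,-0.5,0.8,0,0],[-0.1,-0.5,0.8,0,0],[-0.1,-0.5,0.8,0,0],[-0.1,-0.5,0.8,0,0],[-0.1,-0.5,0.8,0,0],[-0.1,-0.5,0.8,0,0],[-0.1,-0.5,0.8,0,0],[-0.1,-0.5,0.8,0,0],[-0.1,0,0,0,0]]' ; python3 look.py scene s10 160 130 280 220; python3 look.py top t10 135 145 255 235; python3 - <<'E'
import cv2
a=cv2.imread('pics/s10.png');b=cv2.imread('pics/t10.png')
cv2.imwrite('pics/fin.png',cv2.hconcat([cv2.resize(a,(400,300)),cv2.resize(b,(400,300))]))
E
```

```text
clock: 30.6
eef_pos: [0.4132, -0.1603, 0.1187]
tcp_rot: [0.0, 1.0, 0.005, 0.0]
ft_force: [0.8, -0.0, 0.5]
opening: 0.0421
finger_force: 0.0
scale 6.666666666666667
scale 6.666666666666667
```

View pics/fin.png

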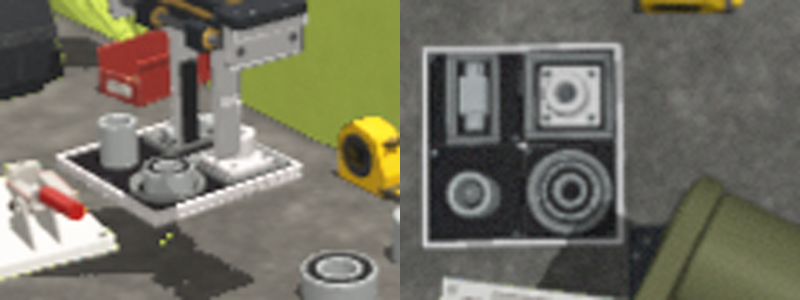

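The right half (top view) shows all four parts centred in their nests: axle (471,95), housing (567,92), sleeve (471,192) and bearing (569,190). The tray is unmoved and the gripper is clear of everything.

```bash
python3 -c "
from bench import ticket; print(ticket.sign_off())"
```

```text
the job is handed in; nothing more can be done
None
```

The job is handed in at about 31 s: bearing, sleeve, housing (flange down) and axle are each seated in their nests, in that order, and the look-alikes were left alone.

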